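# Jog the bust round to face the 3D scanner

### The job

The portrait bust on the motorised turntable is to be scanned: with the console's joystick, bring it round until its face looks straight at the 3D scanner. Raise the yellow lock collar, lean the stick to the side and hold it there while the table turns, then ease it back to the centre without letting it snap back, and let go with the collar dropped fully home. Do not touch the turntable, the bust or the scanner, and leave the other things on the bench where they are.

Things in the scene. Friction and masses are not known exactly. Their poses are not given: they have to be found in the camera images.
- console: Dark grey sloping-desk control console, fixed: 180 mm deep (x), 220 wide (y), 70 high at its front (-x, the operator's side), 150 at its back. Origin: centre of its underside; x to its back, y to its left, z up. Its light grey panel slopes at 24 degrees: the normal leans 24 degrees from vertical to the front and the joystick stands square to it. Beside the stick: red stop button (25 mm high), pilot lamps.
- hood_edge (a point): Middle of the front edge of the clear splash hood with aluminium frame, 216 mm wide, over the rear of the console; underside 303 mm above the bench. This edge is 17 mm behind the collar (in the console's x) and 120 mm above it: a gripper held vertically over the stick strikes it; one leaning back in line with the stick, 24 degrees from vertical, has some 20 mm of room.
- stick_pivot (a point): Pivot of the joystick in the panel's surface, at x = -10, y = 0, z = 106 mm in the console's frame. The stick (steel, 12 mm thick) leans about this point, along an arc across the slope.
- collar_grip (a point): Centre of the joystick's yellow lock collar, a ribbed cylinder 34 mm in diameter, 30 mm long, round the stick: grip it here. z along the stick away from the panel, x up the slope, y to the console's left. Collar down: 85 mm from the pivot along z; the black cap (32 mm wide) ends the stick 38 mm above it. Below the collar is free space, but for steel tongues and gate cheeks (44 mm high) 18 mm up and down the slope.
- stick (a joint): Lean of the joystick (rad) about its own x axis; it leans only left and right. 0 central, positive to the console's right (-y), stops at +-0.32. Spring-centred: at the collar about 4 N at 0.15 rad, 8 N at 0.28. Let go when leaning it snaps back (10 rad/s); under 3 rad/s is eased. Collar down: locked, 0.05 rad of play each way. Leaned, it drives the turntable (see disc).
- collar (a joint): Lift of the lock collar along the stick in m: 0 down (locked when the stick is central), 0.014 up against its stop. A spring pushes it down with 3 N at the bottom, 5 N at the top. It unlocks the stick above 0.007; at 0.010 to 0.014 the stick leans freely. It drops home by itself when let go with the stick central.
- turntable: Motorised turntable, fixed: white round base 236 mm in diameter, aluminium disc 220 mm in diameter with a rubber mat, its top 56 mm above the bench. Origin: centre of its underside, on the disc's axis; z up; x points at the scanner.
- disc (a joint): Turn of the turntable's disc (rad), counter-clockwise from above positive, no end stops. Stick leaned right (positive) turns it counter-clockwise, left clockwise. It stands still below about 0.18 rad of lean, either way, and from 0.25 rad on it turns at its full 0.4 rad/s, slower in between. It stops almost at once (0.03 rad) when the stick comes back below 0.18 rad.
- bust: Loose terracotta portrait bust on a square dark wood plinth (85 mm), 190 mm tall, 120 mm wide over the shoulders, about 0.7 kg, standing near the middle of the disc and turning with it. Origin: centre of its underside; the face looks along its own -x, a dark knot of hair sits at the back (+x), z up.
- bust_nose (a point): Just before the nose of the bust, 48 mm from its axis (towards its own -x) and 138 mm above its underside.
- scanner: 3D scanner, fixed: black bar 170 mm wide with three round lenses on a small three-legged stand, 200 mm tall in all, 220 to 235 mm from the turntable's axis. Origin: on the bench under its middle; the lenses look along its own -x at the turntable's axis. The bust faces it when the x axes of bust and scanner are opposite.
- sprayer: Bystander: red pump sprayer with a black head, loose, 90 mm in diameter, 220 mm tall. Origin: centre of its underside.
- vase: Bystander: white ceramic bottle vase, loose, 72 mm in diameter, 142 mm tall. Origin: centre of its underside.
- batten: Bystander: loose wooden batten 45 x 200 x 35 mm (x, y, z) lying on the bench. Origin: centre of its underside.
- spatula: Bystander: modelling spatula, loose, wooden handle 12 mm thick with a steel blade, 190 mm long (along x), lying on the bench. Origin: on the bench under its middle.
Not all that is in view belongs to the job. What is shaped like the scanner but blue or purple is not meant.

How it is judged:
By the outcome, as a careful person would: the job done as asked, in the order asked, and still so for the second after the job is handed in, with the robot touching nothing.
It also fails if it takes over 64 s, if anything falls off the work surface, if the arm or the gripper's body presses on something with over 40 N, if the wrist force passes 120 N, or if a joint passes its speed limit or range.

### The arm

A 6-joint arm with a two-finger parallel gripper is mounted at the origin on the work surface. World frame = base frame: x ahead of the robot, y to its left, z up, the work surface at z = 0. Lengths are in m, angles in rad, forces in N, time in s.
With the tool pointing down it reaches from about 0.325 to 0.775 m from the base axis. Payload 9.3 kg.
Tool frame: the origin (TCP) lies at the centre of the arm's flange, where the gripper is bolted on; the fingertips stand 173 mm ahead of it and the grasp point (between the pads) lies 155 mm ahead of it; z points along the fingers, y is the line along which they close (so a half turn about z gives the same grasp; the last joint's range is limited). The gripper opens to 85 mm and grips with 20 to 120 N. Pads are 22 mm wide; open, the fingers measure 114 mm over their backs; the gripper's body (76 mm by 85 mm) begins 54 mm behind the grasp point. The pads swing forward as they close: fully open they stand 13 mm farther back than shut.
Start: joints at [-1.386, 0.259, 0.021, 1.334, 0, 1.418], TCP at [0.182, -0.519, 0.405] pointing down, gripper open.
Joint ranges: [-3.04, 3.04], [-0.91, 1.82], [-1.04, 1.36], [-1.92, 1.95], [-1.52, 1.45], [-3.14, 3.14]. Speed limits (rad/s): [2.22, 2.22, 2.79, 3.14, 3.14, 3.14].

### API

Orientations are given as a unit quaternion [w, x, y, z].
In Python, from cell import telemetry, eyes, order gives the robot as it stands.
- The arm moves only by the tool send_rows, never from a script. Its argument "plan" is text: rows parted by semicolons, each of 7 numbers parted by spaces: the shift along the tool's x, y, z in m, then the turn, a rotation vector about the tool's x, y, z in degrees, then the closure, from 0 (fully open) to 1 (shut). A call has 1 to 12 rows; each row shifts and turns the commanded pose from where the row before left it, along the tool's axes as they then stand; what a row does not reach is not made up. A row lasts 1/8 s, in which the tool goes at most 62.5 mm and 10.7 degrees, less where a joint would pass 70% of its speed; a pose out of reach is approached as far as the arm can. A call with a gripper value outside its range is refused whole. The fingers move at their own pace and stop on an object; the grip force is fixed at half the most. Time passes only in rows, so rows that do not move let the fingers close. It gives the time, the measured TCP pose, the force, the opening and the grip force at its end, in the units of the state.
- telemetry.get_obs(): the state, without advancing time (a new reading comes with each control period).
- eyes.grab_frame(name): name is "side" or "top" or "wrist"; returns the picture (400x640x3 uint8, red, green, blue); there is no depth.
- eyes.camera_params(name): a dict with "K" (3x3 intrinsics, pixels), "dist" ([k1, k2, p1, p2, k3] as OpenCV has them; the pictures are not rectified), "T" (4x4, takes a point from camera to world coordinates); the wrist camera has in their place "tool_from_camera" (4x4, takes a point from camera to tool coordinates, whose origin is the TCP and whose axes are the flange's). Camera axes: x right, y up, looking along -z (the intrinsics and any distortion apply to the point x, -y, -z); pixel columns grow to the right and rows downward; lengths in m; the calibration is good to about 2 mm. A picture is of the moment at which its call begins: read the wrist's pose just before it. camera_params takes no time and is no camera call.
- order.hand_in(): hands the job in; it is judged then, once.
The state is a dict: "clock": time; "joint_positions": joint angles; "dq": joint speeds; "joint_torque": joint torques, N m; "position": TCP position; "orientation": TCP orientation; "ft_force": force on the tool from outside, world axes, zero at the start; "moment": the same for the moment, N m; "gripper_width": finger opening in m; "grasp_force": force on a finger pad.
Only numpy, scipy, OpenCV 4.12 (cv2) and the standard library are available. Lean on these libraries where they do the work, as an engineer would, in place of code of your own. Each camera call takes 0.05 s, during which the arm holds its last target. There are 200 camera calls.

## Working session

There is one attempt and no reset: what is moved stays moved. The work goes in short steps, Python scripts to look and compute and a tool call to move; the robot and the scene stay as the last step left them, time stands still between calls to the robot, and variables do not carry over. Pictures are saved under pics/ and viewed, at most 12 in all, crops included, and the job is handed in when it is done.

Besides the shell and the picture viewer there is one more tool, called after ">>>" as name(argument=value, ...) on one line, values as JSON. send_rows: Moves the arm, as the interface text tells. Its arguments: {"type":"object","properties":{"plan":{"type":"string"}},"required":["plan"]}

```bash
mkdir -p pics; ls; python3 - <<'E'
from cell import telemetry, eyes, order
import cv2,numpy as np
print(telemetry.get_obs())
for n in ("side","top"):
    cv2.imwrite(f"pics/{n}0.png",eyes.grab_frame(n)[:,:,::-1]); p=eyes.camera_params(n); print(n,{k:np.round(v,4).tolist() for k,v in p.items()})
print(eyes.camera_params("wrist"))
E
```

```text
pics
{'clock': 0.0, 'joint_positions': array([-1.38557372e+00,  2.59175549e-01,  2.07754362e-02,  1.33369044e+00,
       -5.44015783e-06,  1.41821067e+00]), 'dq': array([ 7.04438155e-04,  7.15388361e-04, -1.20047928e-03,  2.18964324e-03,
        7.57035760e-05,  5.12192451e-04]), 'joint_torque': array([-8.57194427e-04, -5.55651677e+01,  3.44526887e+01,  1.36966043e-02,
       -2.16345993e-04,  1.10557536e-05]), 'position': array([ 0.18227402, -0.51886492,  0.40408044]), 'orientation': array([-6.46983994e-04,  9.85769371e-01,  1.68102140e-01, -1.32791703e-05]), 'ft_force': array([-0.277656  ,  0.15077125,  0.38588912]), 'moment': array([-0.01926183, -0.04058282, -0.04134748]), 'grasp_force': 0.0, 'gripper_width': 0.08549214028236436}
side {'K': [[420.2162, 0.0, 312.5898], [0.0, 420.2162, 193.9257], [0.0, 0.0, 1.0]], 'dist': [-0.0263, 0.0, 0.0, 0.0, 0.0], 'T': [[-0.9988, 0.028, -0.0396, 0.4676], [-0.0478, -0.701, 0.7115, 1.1726], [-0.0078, 0.7126, 0.7015, 1.3557], [0.0, 0.0, 0.0, 1.0]]}
top {'K': [[419.9039, 0.0, 324.7379], [0.0, 419.9039, 195.7163], [0.0, 0.0, 1.0]], 'dist': [-0.0627, 0.0, 0.0, 0.0, 0.0], 'T': [[-0.014, 0.9936, -0.1118, 0.4186], [-0.9999, -0.0149, -0.0066, 0.0022], [-0.0082, 0.1116, 0.9937, 1.4208], [0.0, 0.0, 0.0, 1.0]]}
{'K': array([[329.16014157,   0.        , 315.4366498 ],
       [  0.        , 329.16014157, 203.02719017],
       [  0.        ,   0.        ,   1.        ]]), 'dist': array([-0.03369831,  0.        ,  0.        ,  0.        ,  0.        ]), 'tool_from_camera': array([[ 1.70530567e-04,  9.58695674e-01,  2.84433782e-01,
         7.32864391e-02],
       [ 9.99999984e-01, -1.79861487e-04,  6.68649536e-06,
        -8.28426479e-04],
       [ 5.75689972e-05,  2.84433776e-01, -9.58695689e-01,
         3.18844840e-02],
       [ 0.00000000e+00,  0.00000000e+00,  0.00000000e+00,
         1.00000000e+00]])}
```

View pics/side0.png

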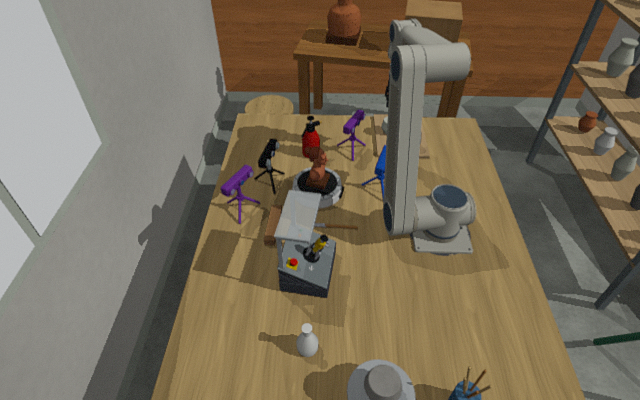

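View pics/top0.png

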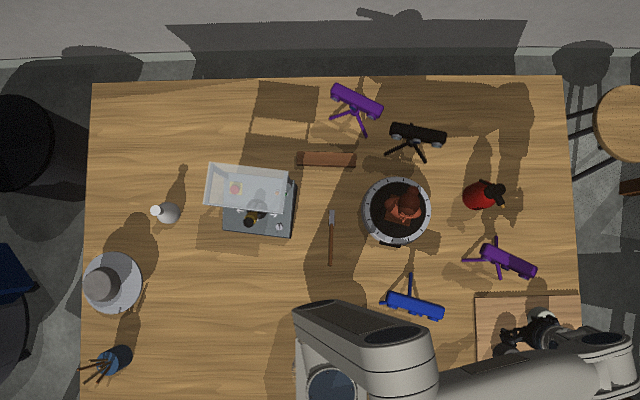

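The top view shows the console at about (258,212), with its back towards image-up (+x). The yellow collar is near (258,210), the bust and turntable at (397,210), the black scanner at (417,135), and the decoys are purple and blue. Next I'll take enlarged crops.

```bash
cat > h.py <<'E'
from cell import telemetry, eyes, order
import cv2,numpy as np
from scipy.spatial.transform import Rotation as R
def pose():
    o=telemetry.get_obs(); q=o["orientation"]; T=np.eye(4); T[:3,:3]=R.from_quat([*q[1:],q[0]]).as_matrix(); T[:3,3]=o["position"]; return T
def ray(n,uv,Tw=None):
    p=eyes.camera_params(n); T=p["T"] if n!="wrist" else Tw@p["tool_from_camera"]
    a=cv2.undistortPoints(np.array([[uv]],float),p["K"],p["dist"])[0,0]
    d=T[:3,:3]@np.array([a[0],-a[1],-1]); return T[:3,3],d/np.linalg.norm(d)
def onz(n,uv,z,Tw=None):
    c,d=ray(n,uv,Tw); return c+d*(z-c[2])/d[2]
def tri(*rs):
    A=0;b=0
    for c,d in rs:
        M=np.eye(3)-np.outer(d,d);A=A+M;b=b+M@c
    x=np.linalg.solve(A,b); return x,[float(np.linalg.norm((np.eye(3)-np.outer(d,d))@(x-c))) for c,d in rs]
def proj(n,P,Tw=None):
    p=eyes.camera_params(n); T=p["T"] if n!="wrist" else Tw@p["tool_from_camera"]
    q=np.linalg.inv(T)@np.append(P,1); q=q[:3]*[1,-1,-1]
    return cv2.projectPoints(q[None],np.zeros(3),np.zeros(3),p["K"],p["dist"])[0].ravel()
E
python3 - <<'E'
import cv2,numpy as np
t=cv2.imread("pics/top0.png");s=cv2.imread("pics/side0.png")
b=lambda im,x,y,w,h,f:cv2.resize(im[y:y+h,x:x+w],None,fx=f,fy=f,interpolation=cv2.INTER_CUBIC)
im=np.vstack([np.hstack([b(t,195,155,100,75,4),b(t,350,110,100,75,4)]),np.hstack([b(s,265,185,100,75,4),b(s,250,130,100,75,4)])])
im[:300,400:]=b(t,350,115,133,100,3)[:300,:400] 
cv2.imwrite("pics/c1.png",im)
E
```

```text
Traceback (most recent call last):
ValueError: could not broadcast input array from shape (300,399,3) into shape (300,400,3)
```

```bash
python3 - <<'E'
import cv2,numpy as np
t=cv2.imread("pics/top0.png");s=cv2.imread("pics/side0.png")
b=lambda im,x,y,w,h,f:cv2.resize(im[y:y+h,x:x+w],(400,300),interpolation=cv2.INTER_CUBIC)
im=np.vstack([np.hstack([b(t,200,165,100,75,4),b(t,350,115,160,120,4)]),np.hstack([b(s,265,230,100,75,4),b(s,250,130,120,90,4)])])
cv2.imwrite("pics/c1.png",im)
E
```

```text
(no output)
```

View pics/c1.png

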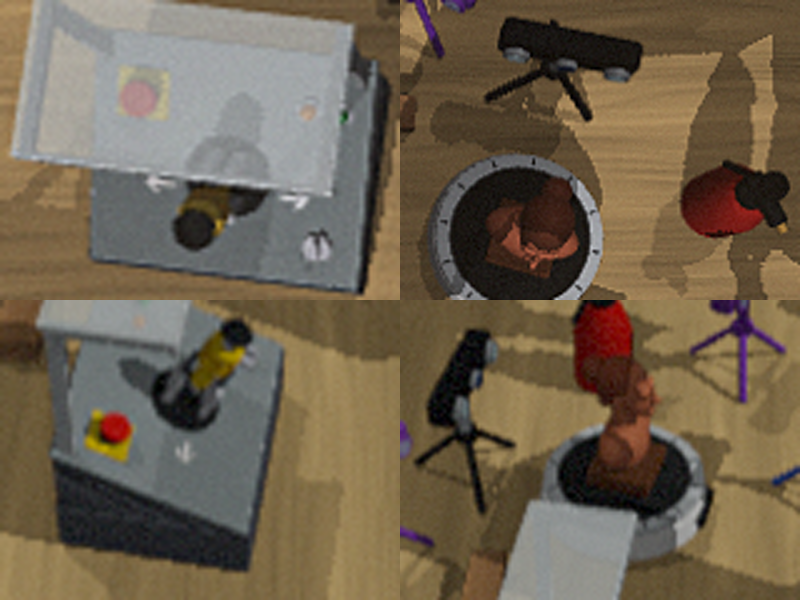

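The crops show the cap, collar, console front corners, plinth corners and scanner. The bust's face points at the robot (−x), so it needs roughly a half turn. Now I'll turn pixels into positions.

```bash
python3 - <<'E'
from h import *
np.set_printoptions(precision=4,suppress=True)
cap=tri(ray("top",(248.3,222.5)),ray("side",(324,238.3)));col=tri(ray("top",(251.5,218.5)),ray("side",(320,245.5)))
print("cap",cap,"collar",col)
L=onz("top",(223,230),.07);Rr=onz("top",(290.5,238),.07);print("front L,R top",L,Rr,np.linalg.norm(L-Rr))
L2=onz("side",(327,287.5),.07);R2=onz("side",(335.5,241.3),.07);print("front side",L2,R2,np.linalg.norm(L2-R2))
for l,r in((L,Rr),(L2,R2)):
    e=l-r; ex=np.array([e[1],-e[0],0]);ex/=np.linalg.norm(ex); print("yaw",np.arctan2(ex[1],ex[0]),"origin",((l+r)/2+.09*ex)[:2])
t=cv2.imread("pics/top0.png")
# disc: white rim ellipse
g=t.astype(int); 
c=[onz("top",(350+x/2.5,115+y/2.5),z) for x,y,z in((32,235,.05),(204,235,.05),(116,153,.05))];print("disc pts",c)
print("plinth", [onz("top",(350+x/2.5,115+y/2.5),.075) for x,y in((148,278),(87,255))])
print("scanner bar ends", [onz("top",(350+x/2.5,115+y/2.5),.19) for x,y in((104,42),(238,62))], "lens",[onz("top",(350+x/2.5,115+y/2.5),.17) for x,y in((115,57),(166,66),(216,75))])
print("nose", tri(ray("side",(250+255*.3,130+98*.3)),ray("top",(350+130/2.5,115+260/2.5))))
E
```

```text
cap (array([0.4808, 0.2321, 0.2115]), [0.0007404445611032912, 0.0007404445611033038]) collar (array([0.4947, 0.2307, 0.1687]), [0.000669349779419279, 0.0006693497794192579])
front L,R top [0.4641 0.3411 0.07  ] [0.4357 0.1229 0.07  ] 0.22003256158000004
front side [0.4661 0.3408 0.07  ] [0.4379 0.129  0.07  ] 0.2137330020952327
yaw -0.12924769633463018 origin [0.5391 0.2204]
yaw -0.13250024193954157 origin [0.5412 0.223 ]
disc pts [array([ 0.5271, -0.1126,  0.05  ]), array([ 0.5236, -0.3385,  0.05  ]), array([ 0.6341, -0.2263,  0.05  ])]
plinth [array([ 0.4676, -0.2579,  0.075 ]), array([ 0.4983, -0.1805,  0.075 ])]
scanner bar ends [array([ 0.7473, -0.1933,  0.19  ]), array([ 0.7207, -0.3541,  0.19  ])] lens [array([ 0.7337, -0.2093,  0.17  ]), array([ 0.7217, -0.2712,  0.17  ]), array([ 0.7097, -0.332 ,  0.17  ])]
nose (array([ 0.4839, -0.2137,  0.1987]), [0.0005085500453798586, 0.0005085500453797992])
```

Everything agrees: the console yaw is −0.131 and its front edge measures 220 mm. The plinth edge measures 83 mm, and the bust faces about 155° against about −11.5° for the scanner. I'll plan a move to a close look at the bust, with the wrist turned half a turn so the camera is on the robot side.

```bash
cat >> h.py <<'E'
def rows(T0,T1,n,grip):
    "n equal rows from T0 to T1, shift and turn in the tool's axes"
    D=np.linalg.inv(T0)@T1; rv=R.from_matrix(D[:3,:3]).as_rotvec(); out=[];T=T0
    for i in range(1,n+1):
        N=np.eye(4);N[:3,3]=T0[:3,3]+(T1[:3,3]-T0[:3,3])*i/n;N[:3,:3]=T0[:3,:3]@R.from_rotvec(rv*i/n).as_matrix()
        d=np.linalg.inv(T)@N; r=np.degrees(R.from_matrix(d[:3,:3]).as_rotvec())
        out.append(" ".join(f"{v:.4f}" for v in d[:3,3])+" "+" ".join(f"{v:.2f}" for v in r)+f" {grip}");T=N
    return "; ".join(out)
def down(p,yaw):
    T=np.eye(4);x=np.array([np.cos(yaw),np.sin(yaw),0]);z=np.array([0,0,-1.]);T[:3,:3]=np.c_[x,np.cross(z,x),z];T[:3,3]=p;return T
E
python3 -c "
from h import *
T=pose();print(rows(T,down([.40,-.22,.48],2.474),12,0))"
```

```text
0.0254 -0.0175 -0.0063 -0.00 -0.01 -10.20 0; 0.0281 -0.0127 -0.0063 -0.00 -0.01 -10.20 0; 0.0299 -0.0076 -0.0063 -0.00 -0.01 -10.20 0; 0.0307 -0.0021 -0.0063 -0.00 -0.01 -10.20 0; 0.0306 0.0033 -0.0063 -0.00 -0.01 -10.20 0; 0.0296 0.0087 -0.0063 -0.00 -0.01 -10.20 0; 0.0275 0.0138 -0.0063 -0.00 -0.01 -10.20 0; 0.0247 0.0185 -0.0063 -0.00 -0.01 -10.20 0; 0.0210 0.0225 -0.0063 -0.00 -0.01 -10.20 0; 0.0167 0.0259 -0.0063 -0.00 -0.01 -10.20 0; 0.0118 0.0285 -0.0063 -0.00 -0.01 -10.20 0; 0.0066 0.0301 -0.0063 -0.00 -0.01 -10.20 0
```

>>> send_rows(plan="0.025 -0.0175 -0.0065 0 0 -10.2 0; 0.028 -0.013 -0.0065 0 0 -10.2 0; 0.030 -0.0075 -0.0065 0 0 -10.2 0; 0.031 -0.002 -0.0065 0 0 -10.2 0; 0.0305 0.0035 -0.0065 0 0 -10.2 0; 0.0295 0.0085 -0.0065 0 0 -10.2 0; 0.0275 0.014 -0.006 0 0 -10.2 0; 0.0245 0.0185 -0.006 0 0 -10.2 0; 0.021 0.0225 -0.006 0 0 -10.2 0; 0.0165 0.026 -0.006 0 0 -10.2 0; 0.012 0.0285 -0.006 0 0 -10.2 0; 0.0065 0.030 -0.006 0 0 -10.2 0")

```text
clock: 1.6
position: [0.4004, -0.2194, 0.4796]
orientation: [-0.0, 0.325, 0.946, 0.0]
ft_force: [1.2, -0.5, -0.3]
gripper_width: 0.0855
grasp_force: 0.0
```

```bash
python3 - <<'E'
from h import *
T=pose();im=eyes.grab_frame("wrist");np.save("pics/Tw1.npy",T);cv2.imwrite("pics/w1.png",im[:,:,::-1])
print(T.round(3),telemetry.get_obs()["joint_positions"].round(2))
E
```

```text
[[-0.789  0.614 -0.     0.4  ]
 [ 0.614  0.789  0.    -0.219]
 [ 0.001 -0.    -1.     0.48 ]
 [ 0.     0.     0.     1.   ]] [-0.68  0.08 -0.01  1.48  0.   -0.03]
```

View pics/w1.png

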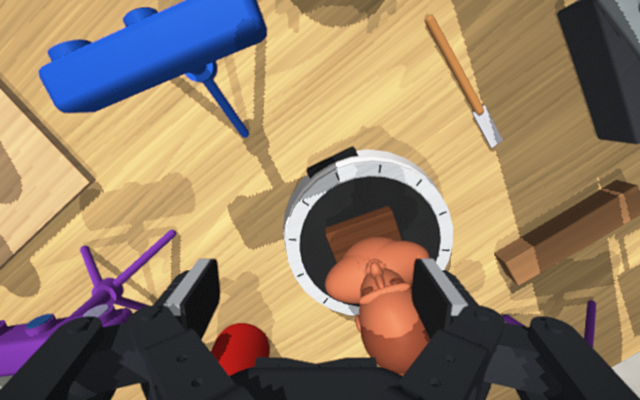

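The wrist view shows the plinth's near bottom edge from (327,226) to (393,207) and the nose at about (374,265).

```bash
python3 - <<'E'
from h import *
T=np.load("pics/Tw1.npy")
a=onz("wrist",(327,226),.056,T);b=onz("wrist",(393,207),.056,T)
e=b-a;print(a,b,np.linalg.norm(e),"face deg",np.degrees(np.arctan2(e[0],-e[1]))%360, np.degrees(np.arctan2(-e[0],e[1])))
x,r=tri(ray("wrist",(374,265),T),ray("side",(250+255*.3,130+98*.3)));print("nose",x,r)
print(onz("wrist",(374,265),.19,T))
# disc centre: ellipse of black mat in wrist pic
im=cv2.imread("pics/w1.png");h=[onz("wrist",p,.05,T) for p in((286,228),(452,228),(375,151),(330,307))]
M=np.array([[p[0],p[1],1] for p in h]);s=np.linalg.lstsq(M,[-(p[0]**2+p[1]**2) for p in h],rcond=None)[0];c=-s[:2]/2;print("disc",c,np.sqrt(c@c-s[2]))
# stick target
yaw=-.131;o=np.array([.540,.2215,0]);ex=np.array([np.cos(yaw),np.sin(yaw),0]);n=-np.sin(np.radians(24))*ex+np.array([0,0,np.cos(np.radians(24))])
piv=o-.01*ex+[0,0,.106];xs=np.cos(np.radians(24))*ex+np.array([0,0,np.sin(np.radians(24))])
print("piv",piv,"n",n)
def G(d): # tool with grasp point d along the stick
    A=np.eye(4);A[:3,:3]=np.c_[-xs,np.cross(-n,-xs),-n];A[:3,3]=piv+n*(d+.155);return A
T0=pose();mid=G(.20);mid[:3,3]+=-.05*xs
print(mid.round(4)); print(rows(T0,mid,12,0))
E
```

```text
[ 0.46867492 -0.25226545  0.056     ] [ 0.49927775 -0.17191783  0.056     ] 0.08597833210437358 face deg 159.14914834590712 -20.85085165409288
nose [ 0.48086946 -0.2159811   0.19411101] [0.0032512737315665476, 0.003251273731566559]
[ 0.47966084 -0.21512291  0.19      ]
disc [ 0.51797941 -0.22165865] 0.11138580454725626
piv [0.53008568 0.22280626 0.106     ] n [-0.40325163  0.05313023  0.91354546]
[[-0.9057  0.1306  0.4033  0.3416]
 [ 0.1193  0.9914 -0.0531  0.2476]
 [-0.4067  0.     -0.9135  0.41  ]
 [ 0.      0.      0.      1.    ]]
0.0275 0.0278 0.0059 -0.51 -1.95 -2.45 0; 0.0265 0.0289 0.0052 -0.51 -1.95 -2.45 0; 0.0254 0.0300 0.0046 -0.51 -1.95 -2.45 0; 0.0242 0.0310 0.0040 -0.51 -1.95 -2.45 0; 0.0230 0.0319 0.0035 -0.51 -1.95 -2.45 0; 0.0217 0.0329 0.0031 -0.51 -1.95 -2.45 0; 0.0204 0.0338 0.0026 -0.51 -1.95 -2.45 0; 0.0190 0.0346 0.0023 -0.51 -1.95 -2.45 0; 0.0176 0.0353 0.0020 -0.51 -1.95 -2.45 0; 0.0161 0.0360 0.0017 -0.51 -1.95 -2.45 0; 0.0146 0.0367 0.0015 -0.51 -1.95 -2.45 0; 0.0131 0.0373 0.0014 -0.51 -1.95 -2.45 0
```

Face at 159° by the plinth edge in both views (lengths check), so the turn is about −170° (clockwise, stick left). Next, the pre-grasp pose above the stick.

>>> send_rows(plan="0.0275 0.028 0.006 -0.5 -1.95 -2.45 0; 0.0265 0.029 0.005 -0.5 -1.95 -2.45 0; 0.0255 0.030 0.0045 -0.5 -1.95 -2.45 0; 0.024 0.031 0.004 -0.5 -1.95 -2.45 0; 0.023 0.032 0.0035 -0.5 -1.95 -2.45 0; 0.0215 0.033 0.003 -0.5 -1.95 -2.45 0; 0.0205 0.034 0.0025 -0.5 -1.95 -2.45 0; 0.019 0.0345 0.0025 -0.5 -1.95 -2.45 0; 0.0175 0.0355 0.002 -0.5 -1.95 -2.45 0; 0.016 0.036 0.0015 -0.5 -1.95 -2.45 0; 0.0145 0.0365 0.0015 -0.5 -1.95 -2.45 0; 0.013 0.0375 0.0015 -0.5 -1.95 -2.45 0")

```text
clock: 3.15
position: [0.3478, 0.2475, 0.4086]
orientation: [0.207, 0.071, 0.976, -0.017]
ft_force: [1.4, -0.0, -0.1]
gripper_width: 0.085
grasp_force: 0.0
```

```bash
cat >> h.py <<'E'
yaw=-.131;o=np.array([.540,.2215,0]);ex=np.array([np.cos(yaw),np.sin(yaw),0]);n=-np.sin(np.radians(24))*ex+np.array([0,0,np.cos(np.radians(24))])
piv=o-.01*ex+[0,0,.106];xs=np.cos(np.radians(24))*ex+np.array([0,0,np.sin(np.radians(24))])
def G(d):
    A=np.eye(4);A[:3,:3]=np.c_[-xs,np.cross(-n,-xs),-n];A[:3,3]=piv+n*(d+.155);return A
E
python3 - <<'E'
from h import *
T=pose();im=eyes.grab_frame("wrist");np.save("pics/Tw2.npy",T);cv2.imwrite("pics/w2.png",im[:,:,::-1])
print(T.round(3),telemetry.get_obs()["joint_positions"].round(2))
for d in(.0,.07,.1,.123):print(d,proj("wrist",piv+d*n,T))
E
```

```text
[[-0.904  0.146  0.401  0.348]
 [ 0.131  0.989 -0.063  0.247]
 [-0.406 -0.004 -0.914  0.409]
 [ 0.     0.     0.     1.   ]] [ 0.5  -0.06 -0.38  0.91 -0.25  0.6 ]
0.0 [317.48580607 224.16664775]
0.07 [317.20005402 253.42103732]
0.1 [317.02923797 270.84972549]
0.123 [316.86824601 287.23570057]
```

View pics/w2.png

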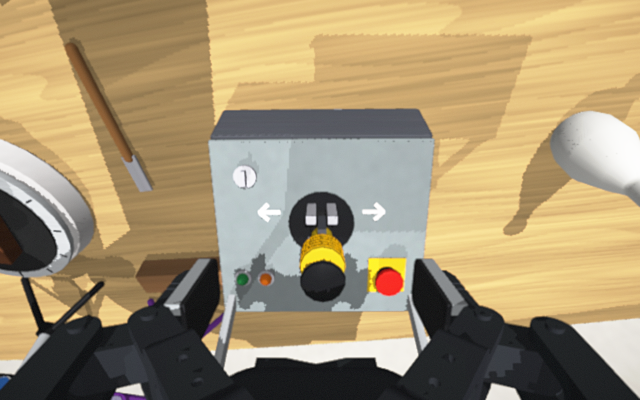

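The cap is at (323,280), against a predicted (317,284). I'll shift the stick estimate about 3.5 mm left and 3 mm to the front, which also agrees with the fixed-camera cap fix. The descent follows the stick's line.

```bash
cat >> h.py <<'E'
piv=piv-.003*ex+.0035*np.array([-ex[1],ex[0],0])
E
python3 - <<'E'
from h import *
T=pose();print(rows(T,G(.19),4,0));print(rows(G(.19),G(.081),8,0))
for d in(.0,.115):print(d,proj("wrist",piv+d*n,T))
E
```

```text
-0.0108 0.0002 0.0011 -0.11 -0.01 -0.13 0; -0.0108 0.0002 0.0011 -0.11 -0.01 -0.13 0; -0.0108 0.0001 0.0011 -0.11 -0.01 -0.13 0; -0.0108 0.0001 0.0011 -0.11 -0.01 -0.13 0
-0.0000 0.0000 0.0136 -0.00 -0.00 -0.00 0; -0.0000 0.0000 0.0136 -0.00 -0.00 -0.00 0; 0.0000 0.0000 0.0136 -0.00 -0.00 -0.00 0; -0.0000 0.0000 0.0136 -0.00 -0.00 -0.00 0; 0.0000 0.0000 0.0136 -0.00 -0.00 -0.00 0; -0.0000 0.0000 0.0136 -0.00 -0.00 -0.00 0; -0.0000 0.0000 0.0136 0.00 -0.00 -0.00 0; 0.0000 0.0000 0.0136 0.00 -0.00 -0.00 0
0.0 [317.54004583 223.09249399]
0.115 [317.35088601 280.16267342]
```

```bash
python3 - <<'E'
from h import *
T2=np.load("pics/Tw2.npy");T=pose();print(T2.round(4)[:3],"\n",T.round(4)[:3])
im=eyes.grab_frame("wrist");cv2.imwrite("pics/w3.png",im[:,:,::-1])
def capc(im):
    h=cv2.cvtColor(im,cv2.COLOR_RGB2HSV);m=cv2.inRange(h,(18,120,60),(34,255,255));m[:220]=0;m[:,:290]=0;m[:,365:]=0
    ys,xs=np.nonzero(m);rs=[(r,xs[ys==r].min(),xs[ys==r].max()) for r in range(235,275,6) if (ys==r).any()];print(rs)
capc(cv2.imread("pics/w2.png")[:,:,::-1]);capc(im)
for t in(T2,T):print([proj("wrist",piv+d*n,t).round(1) for d in(0,.085,.115)])
E
```

```text
[[-0.9044  0.1456  0.4011  0.3478]
 [ 0.1315  0.9893 -0.0627  0.2475]
 [-0.4059 -0.004  -0.9139  0.4086]] 
 [[-0.9048  0.142   0.4015  0.3475]
 [ 0.1285  0.9899 -0.0607  0.2501]
 [-0.406  -0.0033 -0.9139  0.4077]]
[(235, np.int64(311), np.int64(332)), (241, np.int64(305), np.int64(339)), (247, np.int64(302), np.int64(341)), (253, np.int64(301), np.int64(342)), (259, np.int64(300), np.int64(344)), (265, np.int64(300), np.int64(345)), (271, np.int64(301), np.int64(344))]
[(235, np.int64(308), np.int64(328)), (241, np.int64(302), np.int64(334)), (247, np.int64(299), np.int64(337)), (253, np.int64(298), np.int64(338)), (259, np.int64(296), np.int64(339)), (265, np.int64(295), np.int64(340)), (271, np.int64(296), np.int64(340))]
[array([320.9, 222. ]), array([321.6, 259.1]), array([321.9, 278.5])]
[array([317.5, 223.1]), array([317.4, 260.6]), array([317.3, 280.2])]
```

With the arm settled, the corrected estimate matches to 1 px. Descending now.

>>> send_rows(plan="-0.0108 0 0.001 -0.1 0 -0.1 0; -0.0108 0 0.001 -0.1 0 -0.1 0; -0.0108 0 0.001 -0.1 0 -0.1 0; -0.0108 0.0005 0.001 -0.1 0 -0.1 0; 0 0 0.01 0 0 0 0; 0 0 0.015 0 0 0 0; 0 0 0.015 0 0 0 0; 0 0 0.015 0 0 0 0; 0 0 0 0 0 0 0; 0 0 0 0 0 0 0")

```text
clock: 4.5
position: [0.4112, 0.2379, 0.3726]
orientation: [0.206, 0.068, 0.976, -0.014]
ft_force: [0.9, 0.3, -0.1]
gripper_width: 0.0856
grasp_force: 0.0
```

```bash
cat >> h.py <<'E'
def rep():
    T=pose();d=T[:3,3]-piv;ys=np.cross(n,xs);D=G(0)[:3,:3].T@T[:3,:3]
    print("xs %.4f ys %.4f d %.4f"%(d@xs,d@ys,d@n-.155),"rot",np.degrees(R.from_matrix(D).as_rotvec()).round(2),{k:np.round(telemetry.get_obs()[k],4) for k in("clock","ft_force","gripper_width","grasp_force")})
E
python3 -c "
from h import *
rep()"
```

```text
xs 0.0017 ys -0.0041 d 0.1361 rot [0.18 0.11 0.38] {'clock': np.float64(4.5), 'ft_force': array([ 0.942 ,  0.347 , -0.0817]), 'gripper_width': np.float64(0.0856), 'grasp_force': np.float64(0.0)}
```

>>> send_rows(plan="0.0015 0.004 0 0 0 -0.3 0; 0 0 0 0 0 0 0; 0 0 0.011 0 0 0 0; 0 0 0.011 0 0 0 0; 0 0 0.011 0 0 0 0; 0 0 0.011 0 0 0 0; 0 0 0.011 0 0 0 0; 0 0 0 0 0 0 0; 0 0 0 0 0 0 0")

```text
clock: 5.62
position: [0.4325, 0.2389, 0.3217]
orientation: [0.206, 0.065, 0.976, -0.015]
ft_force: [0.4, 0.5, 0.1]
gripper_width: 0.0854
grasp_force: 0.0
```

```bash
python3 -c "
from h import *
rep();a=eyes.grab_frame('wrist')[200:,140:500];b=eyes.grab_frame('side')[200:300,240:420]
cv2.imwrite('pics/w4.png',np.hstack([a,cv2.resize(b,(360,200))])[:,:,::-1])"
```

```text
xs 0.0002 ys -0.0003 d 0.0811 rot [0.18 0.11 0.09] {'clock': np.float64(5.625), 'ft_force': array([0.3964, 0.5188, 0.1037]), 'gripper_width': np.float64(0.0854), 'grasp_force': np.float64(0.0)}
```

View pics/w4.png

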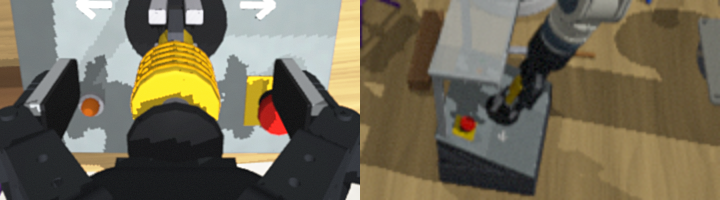

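The collar sits centred between the pads (crop x 137–219, pads at 78 and 275). Closing.

>>> send_rows(plan="0 0 0 0 0 0 1; 0 0 0 0 0 0 1; 0 0 0 0 0 0 1; 0 0 0 0 0 0 1; 0 0 0 0 0 0 1; 0 0 0 0 0 0 1; 0 0 0 0 0 0 1; 0 0 0 0 0 0 1")

```text
clock: 6.72
position: [0.4323, 0.2389, 0.3219]
orientation: [0.207, 0.065, 0.976, -0.015]
ft_force: [-4.0, -1.2, 5.9]
gripper_width: 0.0328
grasp_force: 59.0
```

```bash
python3 -c "
from h import *
rep()"
```

```text
xs 0.0001 ys -0.0004 d 0.0812 rot [0.18 0.09 0.08] {'clock': np.float64(6.725), 'ft_force': array([-3.9718, -1.2096,  5.8513]), 'gripper_width': np.float64(0.0328), 'grasp_force': np.float64(59.0154)}
```

Gripped at 59 N and 33 mm. Lifting the collar by 12.5 mm.

>>> send_rows(plan="0 0 -0.002 0 0 0 1; 0 0 -0.002 0 0 0 1; 0 0 -0.002 0 0 0 1; 0 0 -0.002 0 0 0 1; 0 0 -0.002 0 0 0 1; 0 0 -0.0025 0 0 0 1; 0 0 0 0 0 0 1; 0 0 0 0 0 0 1")

```text
clock: 7.72
position: [0.4274, 0.2395, 0.333]
orientation: [0.206, 0.065, 0.976, -0.015]
ft_force: [4.0, -1.0, -3.7]
gripper_width: 0.0327
grasp_force: 59.9
```

```bash
python3 - <<'E'
from h import *
rep();f=telemetry.get_obs()["ft_force"];print("n force",f@n,"xs",f@xs)
L=.155+.0937;a=.04 # per-row turn about the pivot
print("per row: y %.5f z %.5f deg %.2f"%(L*np.sin(a),L*(1-np.cos(a)),np.degrees(a)))
w=eyes.grab_frame('wrist')[200:,140:500];cv2.imwrite('pics/w5.png',w[:,:,::-1])
E
```

```text
xs 0.0000 ys -0.0003 d 0.0934 rot [0.19 0.12 0.08] {'clock': np.float64(7.725), 'ft_force': array([ 3.9856, -0.9995, -3.6738]), 'gripper_width': np.float64(0.0327), 'grasp_force': np.float64(59.8788)}
n force -5.016433516995287 xs 2.234833596718152
per row: y 0.00995 z 0.00020 deg 2.29
```

View pics/w5.png

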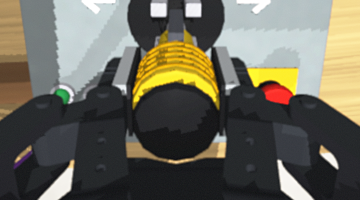

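The −5 N along the stick confirms the collar is up on its spring. Now I'll lean left 0.29 rad about the pivot.

>>> send_rows(plan="0 0.0103 0.0002 2.38 0 0 1; 0 0.0103 0.0002 2.38 0 0 1; 0 0.0103 0.0002 2.38 0 0 1; 0 0.0103 0.0002 2.38 0 0 1; 0 0.0103 0.0002 2.38 0 0 1; 0 0.0103 0.0002 2.38 0 0 1; 0 0.0103 0.0002 2.38 0 0 1; 0 0 0 0 0 0 1; 0 0 0 0 0 0 1; 0 0 0 0 0 0 1; 0 0 0 0 0 0 1; 0 0 0 0 0 0 1")

```text
clock: 9.28
position: [0.441, 0.3092, 0.3234]
orientation: [0.195, 0.094, 0.964, -0.156]
ft_force: [3.2, -4.8, -3.9]
gripper_width: 0.0325
grasp_force: 60.5
```

```bash
cat >> h.py <<'E'
def lean():
    T=pose();f=telemetry.get_obs()["ft_force"];d=T[:3,3]+.155*T[:3,2]-piv;ys=np.cross(n,xs)
    print("lean left",np.arctan2(d@ys,d@n),"dist",np.hypot(d@ys,d@n),"xs",d@xs,"F n,ys,xs",(f@n,f@ys,f@xs));rep()
E
python3 - <<'E'
from h import *
lean();cv2.imwrite("pics/t1.png",eyes.grab_frame("top")[:,:,::-1]);cv2.imwrite("pics/s1.png",eyes.grab_frame("side")[:,:,::-1])
E
```

```text
lean left 0.2792627995099777 dist 0.09313183095798806 xs -0.0002074697311781993 F n,ys,xs (np.float64(-5.114841987554578), np.float64(-4.385184419407847), np.float64(1.8982695106054537))
xs 0.0002 ys 0.0706 d 0.0829 rot [16.83  0.13  0.07] {'clock': np.float64(9.275), 'ft_force': array([ 3.209 , -4.8459, -3.9005]), 'gripper_width': np.float64(0.0325), 'grasp_force': np.float64(60.5021)}
```

>>> send_rows(plan="0 0 0 0 0 0 1; 0 0 0 0 0 0 1; 0 0 0 0 0 0 1; 0 0 0 0 0 0 1; 0 0 0 0 0 0 1; 0 0 0 0 0 0 1; 0 0 0 0 0 0 1; 0 0 0 0 0 0 1; 0 0 0 0 0 0 1; 0 0 0 0 0 0 1; 0 0 0 0 0 0 1; 0 0 0 0 0 0 1")

```text
clock: 10.88
position: [0.441, 0.3093, 0.3234]
orientation: [0.195, 0.094, 0.964, -0.156]
ft_force: [2.1, -3.9, -4.4]
gripper_width: 0.033
grasp_force: 60.5
```

>>> send_rows(plan="0 0 0 0 0 0 1; 0 0 0 0 0 0 1; 0 0 0 0 0 0 1; 0 0 0 0 0 0 1; 0 0 0 0 0 0 1; 0 0 0 0 0 0 1; 0 0 0 0 0 0 1; 0 0 0 0 0 0 1; 0 0 0 0 0 0 1; 0 0 0 0 0 0 1; 0 0 0 0 0 0 1; 0 0 0 0 0 0 1")

```text
clock: 12.38
position: [0.441, 0.3093, 0.3234]
orientation: [0.195, 0.094, 0.964, -0.156]
ft_force: [3.1, -4.5, -2.7]
gripper_width: 0.0332
grasp_force: 60.5
```

```bash
python3 - <<'E'
from h import *
lean();cv2.imwrite("pics/t2.png",eyes.grab_frame("top")[:,:,::-1]);cv2.imwrite("pics/s2.png",eyes.grab_frame("side")[:,:,::-1])
b=lambda f,x,y:cv2.resize(cv2.imread(f)[y:y+75,x:x+67],(266,300),interpolation=cv2.INTER_CUBIC)
cv2.imwrite("pics/c2.png",np.vstack([np.hstack([b(f"pics/t{i}.png",363,172) for i in("op0",1,2)]) if 0 else np.hstack([b(f,363,172) for f in("pics/top0.png","pics/t1.png","pics/t2.png")]),np.hstack([b(f,285,140) for f in("pics/side0.png","pics/s1.png","pics/s2.png")])]))
E
```

```text
lean left 0.27977764061593874 dist 0.09315874620030896 xs -0.00020449555650004802 F n,ys,xs (np.float64(-3.950039775443747), np.float64(-4.072275664194114), np.float64(2.245887414080975))
xs 0.0002 ys 0.0706 d 0.0829 rot [16.84  0.13  0.07] {'clock': np.float64(12.375), 'ft_force': array([ 3.0951, -4.5153, -2.6951]), 'gripper_width': np.float64(0.0332), 'grasp_force': np.float64(60.4848)}
```

View pics/c2.png

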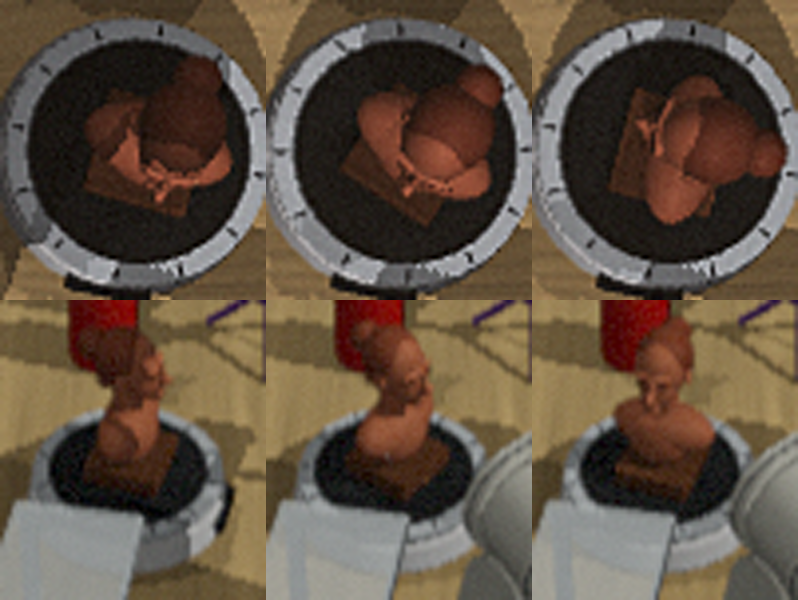

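The bust is turning clockwise. The plinth's front edge ends are at (108,90)–(80,190) in the third crop, about 89° turned so far. Now to compute the remaining turn.

```bash
python3 - <<'E'
from h import *
P=lambda u,v:onz("top",(363+u/266*67-.4,172+v/4-.4),.06)
for l,r in(((85,185),(187,215)),((76,170),(159,225)),((108,90),(80,190))):
    e=P(*l)-P(*r);print("face",np.degrees(np.arctan2(e[0],-e[1])),np.linalg.norm(e),(P(*l)+P(*r))[:2]/2)
print(telemetry.get_obs()["clock"])
E
```

```text
face 162.78678948948402 0.0865543299623449 [ 0.48370949 -0.22123148]
face 145.557185324821 0.0806503581751242 [ 0.48599872 -0.20613455]
face 72.62465796949891 0.08509839642912881 [ 0.53313354 -0.18839466]
12.475
```

>>> send_rows(plan="0 0 0 0 0 0 1; 0 0 0 0 0 0 1; 0 0 0 0 0 0 1; 0 0 0 0 0 0 1; 0 0 0 0 0 0 1; 0 0 0 0 0 0 1; 0 0 0 0 0 0 1; 0 0 0 0 0 0 1; 0 0 0 0 0 0 1; 0 0 0 0 0 0 1; 0 0 0 0 0 0 1; 0 0 0 0 0 0 1")

```text
clock: 13.98
position: [0.441, 0.3093, 0.3234]
orientation: [0.195, 0.094, 0.964, -0.156]
ft_force: [2.4, -5.0, -2.8]
gripper_width: 0.0325
grasp_force: 60.5
```

>>> send_rows(plan="0 0 0 0 0 0 1; 0 0 0 0 0 0 1; 0 0 0 0 0 0 1; 0 0 0 0 0 0 1; 0 0 0 0 0 0 1; 0 0 0 0 0 0 1; 0 0 0 0 0 0 1; 0 0 0 0 0 0 1")

```text
clock: 14.98
position: [0.441, 0.3093, 0.3234]
orientation: [0.195, 0.094, 0.964, -0.156]
ft_force: [2.9, -4.2, -3.0]
gripper_width: 0.0328
grasp_force: 60.5
```

```bash
python3 - <<'E'
from h import *
cv2.imwrite("pics/t3.png",eyes.grab_frame("top")[:,:,::-1]);print(telemetry.get_obs()["clock"])
im=cv2.imread("pics/t3.png");cv2.imwrite("pics/c3.png",cv2.resize(im[110:255,355:500],(580,580),interpolation=cv2.INTER_CUBIC))
E
```

```text
15.025
```

View pics/c3.png

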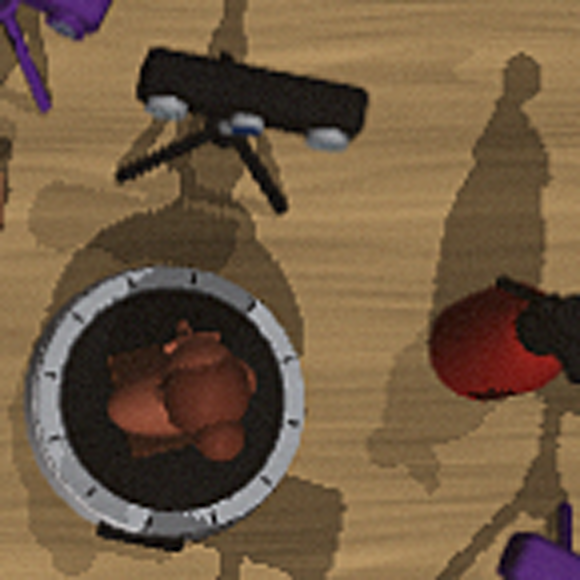

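The bust is now nearly facing the scanner: nose at (183,325), knot at (218,440), lenses at (165,106), (243,124) and (327,138).

```bash
python3 - <<'E'
from h import *
P=lambda u,v,z:onz("top",(355+u/4-.4,110+v/4-.4),z)
ang=lambda v:np.degrees(np.arctan2(v[1],v[0]))
def perp(a,b): e=b-a; return np.degrees(np.arctan2(e[0],-e[1])) # normal of an edge running to -y
l=[P(165,106,.17),P(243,124,.17),P(327,138,.17)]
print("scan axis lenses",perp(l[0],l[2]),"bar back",perp(P(155,47,.2),P(368,92,.2)),"len",np.linalg.norm(P(155,47,.2)-P(368,92,.2)))
for c in([.521,-.2245],):print("azimuth",ang(l[1][:2]-c),np.linalg.norm(l[1][:2]-c))
for zk in(.2,.215,.23):print("nose-knot",ang(P(181,327,.194)-P(219,440,zk)))
for c in([.521,-.2245],):print(P(181,327,.194),"plinth left edge mid", perp(P(108,358,.075),P(135,455,.075)), np.linalg.norm(P(108,358,.075)-P(135,455,.075)))
E
```

```text
scan axis lenses -12.157659960603178 bar back -12.945590294816961 len 0.1626211920074861
azimuth -12.11195287044668 0.20784084091722443
nose-knot 15.899423204959469
nose-knot 13.918768283000729
nose-knot 11.94076328483275
[ 0.5661702 -0.2109815  0.194    ] plinth left edge mid -76.08748337064182 0.08076361141431085
```

Scanner axis −12.2°. Face 13.9° at t=14.975, by both plinth edge and dead reckoning, so 25° remain. That means holding 5 rows and then easing back.

>>> send_rows(plan="0 0 0 0 0 0 1; 0 0 0 0 0 0 1; 0 0 0 0 0 0 1; 0 0 0 0 0 0 1; 0 0 0 0 0 0 1; 0 -0.0075 0.0001 -1.72 0 0 1; 0 -0.0075 0.0001 -1.72 0 0 1; 0 -0.0075 0.0001 -1.72 0 0 1; 0 -0.0075 0.0001 -1.72 0 0 1; 0 -0.0075 0.0001 -1.72 0 0 1; 0 0 0 0 0 0 1; 0 0 0 0 0 0 1")

```text
clock: 16.52
position: [0.4329, 0.2737, 0.3309]
orientation: [0.201, 0.079, 0.973, -0.084]
ft_force: [3.8, -2.2, -4.0]
gripper_width: 0.0324
grasp_force: 60.5
```

```bash
python3 - <<'E'
from h import *
lean();cv2.imwrite("pics/t4.png",eyes.grab_frame("top")[:,:,::-1])
a,b=[cv2.resize(cv2.imread(f"pics/t{i}.png")[170:245,358:434],(400,395),interpolation=cv2.INTER_CUBIC) for i in(3,4)]
cv2.imwrite("pics/c4.png",np.hstack([a,b]))
E
```

```text
lean left 0.12891361267761065 dist 0.09350191253478009 xs -0.00022081999729836995 F n,ys,xs (np.float64(-5.296356700758627), np.float64(-1.692760531443987), np.float64(2.066061728445736))
xs 0.0001 ys 0.0342 d 0.0911 rot [8.24 0.12 0.08] {'clock': np.float64(16.525), 'ft_force': array([ 3.7859, -2.2062, -3.9981]), 'gripper_width': np.float64(0.0324), 'grasp_force': np.float64(60.5241)}
```

View pics/c4.png

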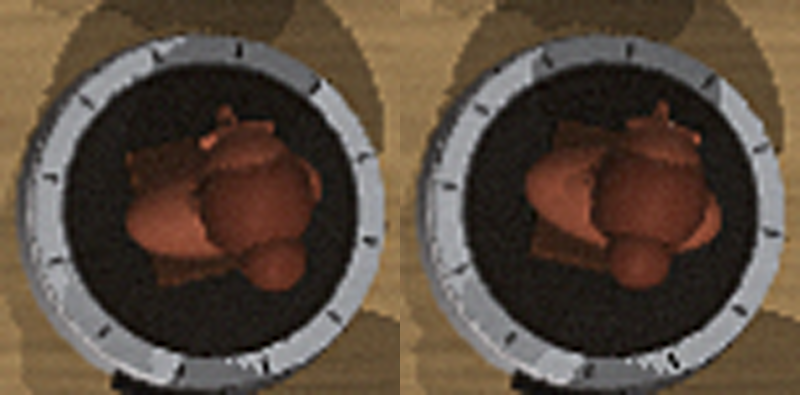

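The right crop has the plinth's left edge at (160,122)–(132,258). The disc ticks, spaced 30°, give the turn precisely.

```bash
python3 - <<'E'
from h import *
P=lambda u,v,z:onz("top",(358+u*76/400-.4,170+v*75/395-.4),z)
def perp(a,b): e=b-a; return np.degrees(np.arctan2(e[0],-e[1]))
print([perp(P(*a,.075),P(*b,.075))+90 for a,b in(((127,155),(160,285)),((160,122),(132,258)))])
A=[(238,50),(157,55),(315,85),(363,157),(370,240),(335,317),(265,365),(50,177),(57,262),(103,332),(180,370),(87,102)]
B=[(228,50),(145,60),(312,80),(362,150),(373,233),(340,310),(272,360),(48,186),(60,270),(111,340),(188,372),(82,110)]
for S in(A,B):
    Q=np.array([P(*a,.056)[:2] for a in S]);c=cv2.fitEllipse(Q.astype(np.float32)*1000)[0];c=np.array(c)/1000
    t=np.degrees(np.arctan2(*(Q-c).T[::-1]))%30; z=np.exp(1j*np.radians(t*12)).mean();print(c,t.round(1),"phase",np.degrees(np.angle(z))/12,abs(z))
E
```

```text
[np.float64(12.60483879518641), np.float64(-13.283396735525699)]
[ 0.52410394 -0.22559628] [18.3 17.4 18.3 17.8 18.  17.7 17.5 17.9 18.1 17.5 17.5 17.8] phase -12.18341610084948 0.9979117859157196
[ 0.52413159 -0.22591766] [22.  22.2 20.3 20.2 20.6 20.6 20.3 21.1 21.1 21.2 20.2 21.3] phase -9.073620251374455 0.9909619431750727
```

The bust faces about −13.1°, against −12.2 to −13° for the scanner. That is done. Now easing the stick to centre, then lowering the collar.

>>> send_rows(plan="0 -0.0053 0.0001 -1.23 0 0 1; 0 -0.0053 0.0001 -1.23 0 0 1; 0 -0.0053 0.0001 -1.23 0 0 1; 0 -0.0053 0.0001 -1.23 0 0 1; 0 -0.0053 0.0001 -1.23 0 0 1; 0 -0.0055 0 -1.3 0 0 1; 0 0 0 0 0 0 1; 0 0 0 0 0 0 1; 0 0 0 0 0 0 1")

```text
clock: 17.7
position: [0.4278, 0.2422, 0.3329]
orientation: [0.206, 0.066, 0.976, -0.02]
ft_force: [3.5, -2.7, -5.8]
gripper_width: 0.0329
grasp_force: 60.5
```

```bash
python3 -c "
from h import *
lean()"
```

```text
lean left 0.0018879166252950537 dist 0.09340720733276299 xs -0.0002576647276816154 F n,ys,xs (np.float64(-6.851758030773563), np.float64(-2.2629048466680466), np.float64(1.130910842773202))
xs 0.0001 ys 0.0024 d 0.0934 rot [0.82 0.12 0.07] {'clock': np.float64(17.7), 'ft_force': array([ 3.4917, -2.7425, -5.7994]), 'gripper_width': np.float64(0.0329), 'grasp_force': np.float64(60.5176)}
```

>>> send_rows(plan="0 -0.0027 0 -0.63 0 0 1; 0 0 0 0 0 0 1; 0 0 0.002 0 0 0 1; 0 0 0.002 0 0 0 1; 0 0 0.002 0 0 0 1; 0 0 0.002 0 0 0 1; 0 0 0.002 0 0 0 1; 0 0 0.0022 0 0 0 1; 0 0 0 0 0 0 1; 0 0 0 0 0 0 1; 0 0 0 0 0 0 1")

```text
clock: 19.08
position: [0.4323, 0.2388, 0.322]
orientation: [0.206, 0.065, 0.976, -0.015]
ft_force: [0.4, -2.3, -2.1]
gripper_width: 0.0327
grasp_force: 61.2
```

```bash
python3 -c "
from h import *
lean()"
```

```text
lean left -0.010266506634354928 dist 0.08139246197045821 xs -0.00022201332511086227 F n,ys,xs (np.float64(-2.211668295355424), np.float64(-2.224822151519223), np.float64(-0.26767832500643696))
xs 0.0001 ys -0.0004 d 0.0814 rot [0.16 0.11 0.08] {'clock': np.float64(19.075), 'ft_force': array([ 0.3588, -2.2913, -2.1293]), 'gripper_width': np.float64(0.0327), 'grasp_force': np.float64(61.2356)}
```

>>> send_rows(plan="0 0 0.0006 0 0 0 1; 0 0 0 0 0 0 1; 0 0 0 0 0 0 0; 0 0 0 0 0 0 0; 0 0 0 0 0 0 0; 0 0 0 0 0 0 0; 0 0 0 0 0 0 0; 0 0 0 0 0 0 0; 0 0 0 0 0 0 0; 0 0 0 0 0 0 0")

```text
clock: 20.32
position: [0.4325, 0.2388, 0.3214]
orientation: [0.206, 0.065, 0.976, -0.015]
ft_force: [0.2, 0.5, -0.7]
gripper_width: 0.0849
grasp_force: 0.0
```

```bash
python3 -c "
from h import *
rep()"
```

```text
xs 0.0001 ys -0.0004 d 0.0807 rot [0.16 0.12 0.08] {'clock': np.float64(20.325), 'ft_force': array([ 0.2029,  0.5093, -0.6517]), 'gripper_width': np.float64(0.0849), 'grasp_force': np.float64(0.0)}
```

Released. Now backing off along the stick, then sideways to the w3 viewpoint to check the collar and bust.

>>> send_rows(plan="0 0 -0.01 0 0 0 0; 0 0 -0.015 0 0 0 0; 0 0 -0.015 0 0 0 0; 0 0 -0.015 0 0 0 0; 0 0 -0.015 0 0 0 0; 0 0 -0.015 0 0 0 0; 0.01 0 -0.015 0 0 0 0; 0.015 0 -0.01 0 0 0 0; 0.015 0 0 0 0 0 0; 0 0 0 0 0 0 0; 0 0 0 0 0 0 0; 0 0 0 0 0 0 0")

```text
clock: 21.82
position: [0.3525, 0.2497, 0.4056]
orientation: [0.206, 0.065, 0.976, -0.015]
ft_force: [-0.1, -0.9, -0.3]
gripper_width: 0.0853
grasp_force: 0.0
```

```bash
python3 - <<'E'
from h import *
rep();T=pose();im=eyes.grab_frame("wrist");t=eyes.grab_frame("top")[:,:,::-1];cv2.imwrite("pics/t5.png",t)
t4=cv2.imread("pics/t4.png");print("bust diff",np.abs(t[170:245,358:434].astype(int)-t4[170:245,358:434]).mean())
def ext(im,T,lab):
    h=cv2.cvtColor(im,cv2.COLOR_RGB2HSV);m=cv2.inRange(h,(18,120,60),(34,255,255));m[:200]=0;m[:,285:][:, 75:]=0;m[:,:285]=0
    ys,xs_=np.nonzero(m);r=[np.percentile(ys,1),np.median(xs_)];print(lab,"yellow rows",ys.min(),ys.max(),"cols",np.percentile(xs_,[2,50,98]),"proj d=.07,.1,.084,.114",[proj("wrist",piv+d*n,T).round(1).tolist() for d in(.07,.1,.084,.114)])
ext(im,T,"now")
c=cv2.imread("pics/w3.png")[:,:,::-1];ext(c,T,"w3 (pose differs)")
b=lambda im:cv2.resize(im[190:310,240:400],(400,300))
cv2.imwrite("pics/c5.png",np.vstack([np.hstack([b(c[:,:,::-1]),b(im[:,:,::-1])]),np.hstack([cv2.resize(q[110:260,355:555],(400,290)) for q in(t4,t)])]))
E
```

```text
xs -0.0395 ys 0.0000 d 0.1905 rot [0.18 0.13 0.09] {'clock': np.float64(21.825), 'ft_force': array([-0.1288, -0.9342, -0.3171]), 'gripper_width': np.float64(0.0853), 'grasp_force': np.float64(0.0)}
bust diff 4.761520467836258
now yellow rows 227 344 cols [294. 316. 337.] proj d=.07,.1,.084,.114 [[315.1, 250.7], [315.0, 268.3], [315.1, 258.4], [314.9, 278.0]]
w3 (pose differs) yellow rows 229 344 cols [297. 318. 339.] proj d=.07,.1,.084,.114 [[315.1, 250.7], [315.0, 268.3], [315.1, 258.4], [314.9, 278.0]]
```

View pics/c5.png

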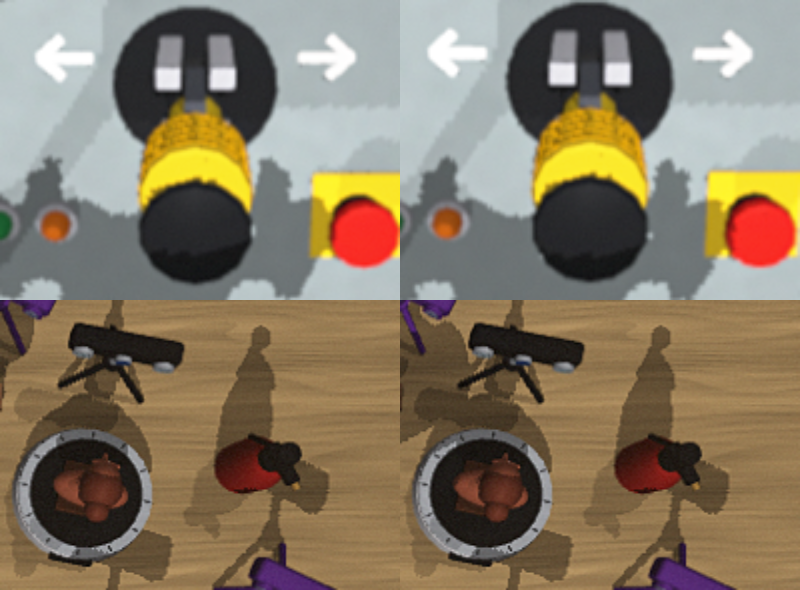

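The stick is upright and the collar sits exactly as it did at the start. The bust faces the scanner and hasn't moved, and the robot is clear of everything. Handing in.

```bash
python3 -c "
from cell import order
print(order.hand_in())"
```

```text
the job is handed in; nothing more can be done
None
```

The job is handed in at about 22 s: the bust faces the scanner to within about 1° by my measurements, the stick was eased back to centre, the collar is fully home, and the arm is clear of everything.

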